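Thread the hinge pin of the acrylic box's door

ROBOT

A 6-joint arm with a two-finger parallel gripper is mounted at the origin on the work surface. World frame = base frame: x ahead of the robot, y to its left, z up, the work surface at z = 0. Lengths are in m, angles in rad, forces in N, time in s.
With the tool pointing down it reaches from about 0.25 to 0.775 m from the base axis. Payload 4 kg.
Tool frame: the origin (TCP) lies on the centre line of the jaws, within the pads' length; the fingertips stand 17 mm ahead of it and the grasp point (between the pads) lies 2 mm behind it; z points along the fingers, y is the line along which they close (so a half turn about z gives the same grasp; the last joint's range is limited). The gripper opens to 94 mm and grips with 3 to 60 N. Pads are 16 mm wide; open, the fingers measure 119 mm over their backs; the gripper's body (75 mm by 177 mm) begins 78 mm behind the grasp point.
Start: joints at [-1.42, 0.087, 1.371, -0, 1.684, -0.103], TCP at [0.138, -0.532, 0.223] pointing down, gripper open.
Joint ranges: [-3.1, 3.1], [-0.76, 2.03], [0.27, 2.55], [-1.08, 4.22], [0.17, 2.65], [-2.57, 2.57]. Speed limits (rad/s): [2.79, 2.79, 3.14, 3.14, 3.14, 3.14].

INTERFACE

Orientations are given as [roll, pitch, yaw] about the fixed x, y, z axes, in that order (R = Rz(yaw) Ry(pitch) Rx(roll)).
In Python, from bench import robot gives the robot as it stands.
- The arm moves only by the tool servo_tool, never from a script. Its argument "plan" is a list of rows, each a list of 7 numbers: the shift along the tool's x, y, z normalised to -1 to 1, where 1 is 0.1 m, then the turn, a rotation vector about the tool's x, y, z normalised to -1 to 1, where 1 is pi/2 rad, then the finger opening in mm, from 0 to 94. In form: [[x, y, z, ax, ay, az, gripper], ...]. A call has 1 to 12 rows; each row is the pose to reach, as a shift and turn from the pose commanded when the call began, along the tool's axes at that moment; what a row does not reach only later rows make up. A row lasts 1/12 s, in which the tool goes at most 41.7 mm and 7.16 degrees, less where a joint would pass 70% of its speed; a pose out of reach is approached as far as the arm can. A call with a number of a shift or a turn outside -1 to 1 is refused whole. A call with a gripper value outside its range is refused whole. The fingers move at their own pace and stop on an object; the grip force is fixed at half the most. Time passes only in rows, so rows that repeat a pose let the fingers close. It gives the time, the measured TCP pose, the force, the opening and the grip force at its end, in the units of the state.
- robot.get_obs(): the state, without advancing time (a new reading comes with each control period).
- robot.snapshot(name): name is "scene" or "top" or "wrist"; returns the picture (400x640x3 uint8, red, green, blue); there is no depth.
- robot.camera_params(name): a dict with "camera_matrix" (3x3 intrinsics, pixels), "rvec" (rotation vector, rad) and "tvec" (3), from world to camera coordinates, as OpenCV has them; the wrist camera has in their place "tool_from_camera" (4x4, takes a point from camera to tool coordinates, whose origin is the TCP and whose axes are the flange's). Camera axes: x right, y down, z forward; pixel columns grow to the right and rows downward; lengths in m; the calibration is good to about 2 mm. The wrist camera is an equidistant fisheye: a pixel r from the principal point sees the ray r / f radians off the axis. A picture is of the moment at which its call begins: read the wrist's pose just before it. camera_params takes no time and is no camera call.
- robot.close_job(): hands the job in; it is judged then, once.
Trained networks look in the newest picture that a camera, given by its name, has taken for a name from the list of things; names that differ only in an ending like _2 or _b are one class to them, and where a whole thing is asked for, a point or a joint stands for the part that bears it (a point fixed in the world has none). Each returns a list of dicts, best first, with "conf" (0 to 1); they miss things now and then, are a little off and sometimes report something else, mostly with a low value. They report only what shows in the picture. A call takes as long as a camera call. They do not tell look-alikes from the thing itself.
- robot.find_in(thing, camera): "extent" ([centre column, centre row, width, height] in pixels, round what is visible of it).
The state is a dict: "time": time; "joint_positions": joint angles; "qvel": joint speeds; "joint_torque": joint torques, N m; "tool_pos": TCP position; "ee_rot": TCP orientation; "wrist_force": force on the tool from outside, world axes, zero at the start; "wrist_torque": the same for the moment, N m; "width": finger opening in m; "finger_force": force on a finger pad.
Only numpy, scipy, OpenCV 4.12 (cv2) and the standard library are available. Lean on these libraries where they do the work, as an engineer would, in place of code of your own. Each camera call takes 0.05 s, during which the arm holds its last target. There are 200 camera calls.

TASK

Slide the white snap cap off the acrylic box's hinge all the way to the end of its rail, then take the longer of the two pins from the stand and thread it from above through the upper and then the lower hinge bush. Finish while holding it still in the gripper, its tip showing under the lower bush and its head about 15 mm clear above the upper one, not pressed hard against the bushes, so that I can slip a clip under the head. Leave the short pin, the jar and the canister where they are.

Things in the scene. Friction and masses are not known exactly. Their poses are not given: they have to be found in the camera images.
- upper_bush (a point): Upper hinge bush of the clear acrylic box: an aluminium block 36 x 36 x 20 mm on the box's roof arm with a vertical 15 mm hole right through it, 2 mm chamfered mouth. The point is the centre of the hole's upper mouth, 120 mm above the shelf.
- lower_bush (a point): Lower hinge bush, an equal block with an equal 15 mm hole, on the door, straight under the upper one: it fills 45 to 65 mm above the shelf. The point is the centre of the hole's lower mouth, 45 mm above the shelf and 75 mm under upper_bush; same axes as the box. Free space from there down to the shelf.
- snap_cap (a joint): How far the white snap cap has slid along the box's +y, m: 0 to 0.008 covers the upper bush's mouth, 0.070 is the far stop. It moves only along this line, about 4 N starts and keeps it moving, and it stays where it is left.
- cap_knob (a point): Top centre of the white cap's round grip knob (20 mm across, 30 mm high, upright), 158 mm above the shelf; moves with the cap; its y axis is the direction in which the cap slides off. Under the knob is the cap's 6 mm thick plate, 36 mm wide along y and reaching 18 mm from the knob's axis to +x and 48 mm to -x; its top is 128 mm above the shelf.
- hinge_pin: The long steel hinge pin, loose, upright: 12 mm shaft 105 mm long with a chamfered tip and a round head 24 mm across and 28 mm high on top; about 0.13 kg. It stands in one of the two holes of the grey stand, the tip 10 mm above the shelf. Origin at the centre of the tip's end, z along the pin to the head.
- pin_tip (a point): The lower end of the long pin, centre (same as its origin).
- pin_collar (a point): Centre of the underside of the long pin's head, 105 mm above the tip, on the axis.
- pin_head (a point): Centre of the long pin's head, 119 mm above the tip, on the axis.
- short_pin: The shorter pin, not wanted: the same head and thickness but a 55 mm shaft, standing in the stand's other hole, 70 mm away. Origin at its tip, z up. Leave alone.
- pin_stand: Fixed grey plastic stand 50 x 120 x 40 mm with two 13.5 mm holes 30 mm deep, 35 mm to either side of its centre along its y. Origin: centre of the underside.
- acrylic_box: The fixed clear acrylic box; origin on the hinge axis at shelf level; x points out of its closed door (away from the robot), y along the door, z up. The box itself, 130 x 180 mm and 116 mm high, lies from 30 to 160 mm behind the hinge axis (-x) and from -30 to +150 mm along y.
- jar: Closed glass jar, 70 mm across, 95 mm high, loose; origin at its underside. Leave alone.
- canister: Blue plastic canister with white snap lid, 84 mm across (its clip reaches 51 mm from the axis), 99 mm high, loose; origin at its underside. Leave alone.
Not all that is in view belongs to the job. Leave any blue look-alike of the hinge_pin alone.

How it is judged:
On the way, in this order (a step that is already met when the one before it is completed fails the run):
1. the snap cap is slid off the upper bush to the end of its rail (value of joint snap_cap above 0.06 m), for 0.1 s.
2. the long pin's tip is in the upper bush (z of pin_tip in the frame of upper_bush below -0.004 m and horizontal distance between pin_tip and upper_bush below 0.006 m and value of joint snap_cap above 0.058 m), for 0.1 s.
At the end, for the whole second after the job is handed in: Cap within 12 mm of its far stop; long pin through both bushes (within 5 mm of their axis, tip 4 mm or more below the lower one), head 5 to 25 mm above the upper one, held still with over 1 N, pressing the box with under 10 N; jar, canister, short pin moved under 25 mm (value of joint snap_cap above 0.058 m and z of pin_tip in the frame of lower_bush below -0.004 m and horizontal distance between pin_tip and lower_bush below 0.005 m and horizontal distance between pin_collar and upper_bush below 0.005 m and z of pin_collar in the frame of upper_bush between 0.005 and 0.025 m and contact force between the fingers and hinge_pin above 1 N and contact force between hinge_pin and acrylic_box below 10 N and linear speed of hinge_pin below 0.03 m/s and distance of each of jar, canister, short_pin from where it was at the start of the episode below 0.025 m); the arm keeps its last pose, push and grip.
It fails at once if the jar is moved or knocked over (distance of jar from where it was at the start of the episode above 0.025 m or angle between jar's own z axis and vertical above 0.5 rad).
It fails at once if the canister is moved or knocked over (distance of canister from where it was at the start of the episode above 0.025 m or angle between canister's own z axis and vertical above 0.5 rad).
It fails at once if the short pin is moved or knocked over (distance of short_pin from where it was at the start of the episode above 0.025 m or angle between short_pin's own z axis and vertical above 0.5 rad).
It also fails if it takes over 64 s, if anything falls off the work surface, if the arm or the gripper's body presses on something with over 40 N, if the wrist force passes 120 N, or if a joint passes its speed limit or range.

## Working session

There is one attempt and no reset: what is moved stays moved. The work goes in short steps, Python scripts to look and compute and a tool call to move; the robot and the scene stay as the last step left them, time stands still between calls to the robot, and variables do not carry over. Pictures are saved under pics/ and viewed, at most 10 in all, crops included, and the job is handed in when it is done.

Besides the shell and the picture viewer there is one more tool, called after "Request:" by a JSON object that holds its "fn" and its "kwargs", one argument or row to a line. servo_tool: Moves the arm, as the interface text tells. Scaled input: -1 to 1 covers 0.1 m each way for a shift and pi/2 rad each way for a turn. Its arguments: {"type":"object","properties":{"plan":{"type":"array","items":{"type":"array","items":{"type":"number"}}}},"required":["plan"]}

```bash
mkdir -p pics; ls
python3 - <<'E'
from bench import robot
import cv2,numpy as np
o=robot.get_obs()
print({k:np.round(v,3) for k,v in o.items()})
for n in ["scene","top","wrist"]:
    im=robot.snapshot(n); cv2.imwrite(f"pics/{n}0.png",im[:,:,::-1])
    p=robot.camera_params(n); print(n,{k:np.round(v,4).tolist() for k,v in p.items()})
    for t in ["hinge_pin","short_pin","pin_stand","cap_knob","acrylic_box","jar","canister"]:
        print(t,[(np.round(d["extent"],1).tolist(),round(d["conf"],2)) for d in robot.find_in(t,n)][:3])
E
```

```text
pics
{'time': np.float64(0.0), 'joint_positions': array([-1.42 ,  0.088,  1.372, -0.   ,  1.684, -0.103]), 'qvel': array([-0.001,  0.   ,  0.001,  0.   , -0.002,  0.001]), 'joint_torque': array([ 0.0000e+00, -3.4018e+01, -3.0242e+01,  7.2000e-02,  3.3000e-02,
       -0.0000e+00]), 'tool_pos': array([ 0.138, -0.532,  0.221]), 'ee_rot': array([-3.139, -0.   ,  0.254]), 'wrist_force': array([-0.434,  1.269, -0.03 ]), 'wrist_torque': array([ 0.03 , -0.014, -0.047]), 'finger_force': np.float64(0.0), 'width': np.float64(0.094)}
scene {'camera_matrix': [[447.2932, 0.0, 322.6157], [0.0, 447.2932, 201.5156], [0.0, 0.0, 1.0]], 'rvec': [2.091, 0.8895, -0.4405], 'tvec': [-0.4242, -0.1767, 1.7207]}
hinge_pin [([206.8, 235.9, 13.0, 34.7], 0.53), ([174.0, 256.2, 10.4, 38.7], 0.51)]
short_pin [([311.5, 188.8, 19.6, 14.8], 0.5)]
pin_stand [([217.2, 254.1, 45.5, 32.5], 0.64)]
cap_knob [([311.6, 188.9, 21.4, 15.0], 0.76)]
acrylic_box [([299.6, 191.2, 68.9, 70.7], 0.85)]
jar [([297.1, 272.4, 27.3, 44.4], 0.87)]
canister [([424.0, 173.8, 30.3, 38.3], 0.9)]
top {'camera_matrix': [[485.9686, 0.0, 325.7128], [0.0, 485.9686, 202.7978], [0.0, 0.0, 1.0]], 'rvec': [2.1406, -2.1125, 0.1632], 'tvec': [0.0258, 0.6114, 1.273]}
hinge_pin [([464.9, 256.6, 15.1, 9.9], 0.7)]
short_pin [([435.0, 251.2, 11.2, 9.8], 0.61)]
pin_stand [([439.2, 253.1, 46.5, 26.1], 0.97)]
cap_knob [([441.1, 254.2, 44.2, 26.9], 0.69), ([333.9, 220.6, 21.1, 26.1], 0.55)]
acrylic_box [([318.6, 248.1, 78.1, 71.4], 0.66)]
jar [([407.1, 172.1, 29.3, 31.5], 0.8)]
canister [([184.4, 181.8, 37.1, 40.2], 0.58)]
wrist {'camera_matrix': [[309.7069, 0.0, 320.9696], [0.0, 309.7069, 200.3633], [0.0, 0.0, 1.0]], 'tool_from_camera': [[-0.0006, -0.9589, -0.2838, 0.0825], [1.0, -0.0004, -0.0005, -0.0001], [0.0004, -0.2838, 0.9589, -0.1621], [0.0, 0.0, 0.0, 1.0]]}
hinge_pin []
short_pin []
pin_stand []
cap_knob []
acrylic_box []
jar []
canister []
```

Run:
```python
import cv2,numpy as np
a=cv2.imread("pics/scene0.png")[130:310,140:460]; b=cv2.imread("pics/top0.png")[130:310,165:485]
o=np.vstack([cv2.resize(x,None,fx=2.5,fy=1.65*0+1.66,interpolation=cv2.INTER_CUBIC) if 0 else cv2.resize(x,(533,300),interpolation=cv2.INTER_CUBIC) for x in (a,b)])
cv2.imwrite("pics/c1.png",cv2.resize(a,(800,450),interpolation=cv2.INTER_CUBIC));cv2.imwrite("pics/c2.png",cv2.resize(b,(800,450),interpolation=cv2.INTER_CUBIC))
```

```text
(no output)
```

View pics/c1.png

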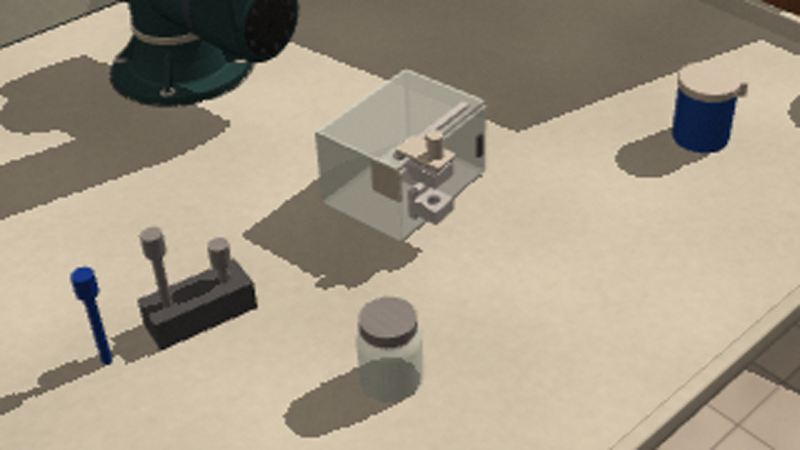

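View pics/c2.png

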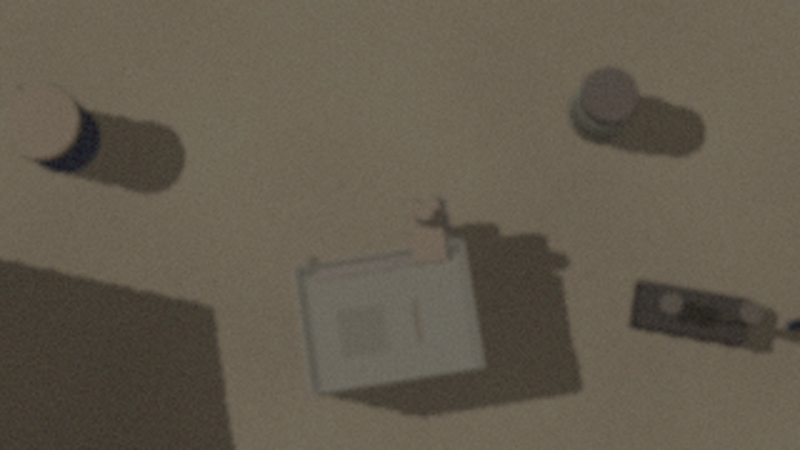

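The scene view shows the long pin's head at (201,225), the short one at (228,228), the blue look-alike further left, and the knob top near (314,184). In the top view the knob top is near (336,212), the long pin's head (465,254), the short one's (433,251), and the box roof corners are visible.

```bash
cat > h.py <<'E'
from bench import robot
import cv2,numpy as np
from scipy.spatial.transform import Rotation as Ro
def ray(cam,u):
    p=robot.camera_params(cam); K=np.array(p["camera_matrix"]); R=cv2.Rodrigues(np.array(p["rvec"]))[0]
    return -R.T@np.array(p["tvec"]).ravel(), R.T@np.linalg.solve(K,[*u,1])
def atz(cam,u,z):
    c,d=ray(cam,u); return (c+d*(z-c[2])/d[2])
def wray(u,o):
    p=robot.camera_params("wrist"); K=np.array(p["camera_matrix"]); T=np.array(p["tool_from_camera"])
    q=(np.array(u)-K[:2,2])/K[0,0]; th=np.linalg.norm(q); d=np.r_[q/th*np.sin(th),np.cos(th)]
    R=Ro.from_euler('xyz',o["ee_rot"]).as_matrix()
    return R@T[:3,3]+o["tool_pos"], R@T[:3,:3]@d
def watz(u,z,o):
    c,d=wray(u,o); return c+d*(z-c[2])/d[2]
def wproj(P,o):
    p=robot.camera_params("wrist"); K=np.array(p["camera_matrix"]); T=np.array(p["tool_from_camera"])
    R=Ro.from_euler('xyz',o["ee_rot"]).as_matrix()
    q=T[:3,:3].T@(R.T@(np.array(P)-o["tool_pos"])-T[:3,3]); th=np.arctan2(np.hypot(q[0],q[1]),q[2])
    return K[:2,2]+K[0,0]*th*q[:2]/np.hypot(q[0],q[1])
E
python3 - <<'E'
from h import *
f=lambda x,y:(165+x/2.5,130+y/2.5); g=lambda x,y:(140+x/2.5,130+y/2.5)
for n,c,u,z in [("knob","top",f(428,207),.158),("knob","scene",g(434,135),.158),("long","top",f(750,311),.143),("long","scene",g(152,231),.143),("short","top",f(670,302),.093),("short","scene",g(219,243),.093),
 ("c1","top",f(298,268),.116),("c2","top",f(465,242),.116),("c3","top",f(485,367),.116),("c4","top",f(317,390),.116),
 ("s1","scene",g(405,70),.116),("s2","scene",g(486,103),.116),("s3","scene",g(402,170),.116),("s4","scene",g(317,133),.116),
 ("jar","top",f(608,97),.095),("can","top",f(47,122),.099),("lowhole","scene",g(433,200),.065)]:
    print(n,c,np.round(atz(c,u,z),4))
E
```

```text
knob top [0.5679 0.0056 0.158 ]
knob scene [0.5712 0.0054 0.158 ]
long top [ 0.4698 -0.315   0.143 ]
long scene [ 0.4743 -0.3148  0.143 ]
short top [ 0.4813 -0.2463  0.093 ]
short scene [ 0.4879 -0.2469  0.093 ]
c1 top [0.5093 0.138  0.116 ]
c2 top [ 0.5383 -0.033   0.116 ]
c3 top [ 0.4116 -0.0539  0.116 ]
c4 top [0.3863 0.1153 0.116 ]
s1 scene [0.3927 0.1173 0.116 ]
s2 scene [0.5231 0.1394 0.116 ]
s3 scene [ 0.5533 -0.0304  0.116 ]
s4 scene [ 0.4244 -0.0559  0.116 ]
jar top [ 0.698 -0.185  0.095]
can top [0.6632 0.4116 0.099 ]
lowhole scene [ 5.731e-01 -3.000e-04  6.500e-02]
```

Request:
{"fn": "servo_tool", "kwargs": {
  "plan": [
    [0.3,-0.22,-0.24,0,0,0,60],
    [0.6,-0.45,-0.24,0,0,0,60],
    [0.92,-0.68,-0.24,0,0,0,60],
    [0.92,-0.68,-0.24,0,0,0,60]
  ]
}}

```text
time: 1.53
tool_pos: [0.2136, -0.4396, 0.248]
ee_rot: [3.141, -0.003, 0.26]
wrist_force: [-0.2, 0.3, 0.4]
width: 0.0709
finger_force: 0.0
```

Request:
{"fn": "servo_tool", "kwargs": {
  "plan": [
    [0.3,-0.22,0,0,0,0,60],
    [0.6,-0.45,0,0,0,0,60],
    [0.92,-0.68,0,0,0,0,60],
    [0.92,-0.68,0,0,0,0,60]
  ]
}}

```text
time: 1.87
tool_pos: [0.2852, -0.3505, 0.247]
ee_rot: [-3.141, -0.003, 0.261]
wrist_force: [-0.1, -0.3, -0.6]
width: 0.0602
finger_force: 0.0
```

Request:
{"fn": "servo_tool", "kwargs": {
  "plan": [
    [0.3,-0.22,0,0,0,0,60],
    [0.6,-0.45,0,0,0,0,60],
    [0.92,-0.68,0,0,0,0,60],
    [0.92,-0.68,0,0,0,0,60]
  ]
}}

```text
time: 2.2
tool_pos: [0.357, -0.2618, 0.2467]
ee_rot: [-3.14, -0.003, 0.262]
wrist_force: [-0.3, -0.3, -0.3]
width: 0.06
finger_force: 0.0
```

Request:
{"fn": "servo_tool", "kwargs": {
  "plan": [
    [0.3,-0.22,0,0,0,0,60],
    [0.6,-0.45,0,0,0,0,60],
    [0.92,-0.68,0,0,0,0,60],
    [0.92,-0.68,0,0,0,0,60]
  ]
}}

```text
time: 2.53
tool_pos: [0.4287, -0.1732, 0.2462]
ee_rot: [-3.14, -0.002, 0.261]
wrist_force: [-0.7, -0.1, -0.3]
width: 0.06
finger_force: 0.0
```

Request:
{"fn": "servo_tool", "kwargs": {
  "plan": [
    [0.3,-0.22,0,0,0,0,60],
    [0.6,-0.45,0,0,0,0,60],
    [0.92,-0.68,0,0,0,0,60],
    [0.92,-0.68,0,0,0,0,60]
  ]
}}

```text
time: 2.87
tool_pos: [0.5006, -0.085, 0.2456]
ee_rot: [-3.14, -0.001, 0.259]
wrist_force: [-1.7, -0.3, -0.8]
width: 0.0601
finger_force: 0.0
```

Request:
{"fn": "servo_tool", "kwargs": {
  "plan": [
    [0.3,-0.22,0,0,0,0.057,60],
    [0.6,-0.45,0,0,0,0.057,60],
    [0.92,-0.68,0,0,0,0.057,60],
    [0.92,-0.68,0,0,0,0.057,60],
    [0.92,-0.68,0,0,0,0.057,60]
  ]
}}

```text
time: 3.28
tool_pos: [0.5703, 0.0002, 0.2453]
ee_rot: [3.141, 0.003, 0.166]
wrist_force: [0.2, -0.3, 0.0]
width: 0.0599
finger_force: 0.0
```

Run:
```python
from h import *
o=robot.get_obs(); im=robot.snapshot("wrist")
print(o["tool_pos"],o["ee_rot"],o["wrist_force"],o["time"])
print(wproj([.57,.0055,.158],o),wproj([.57,.0055,.120],o), [ (d["extent"],d["conf"]) for d in robot.find_in("cap_knob","wrist")])
cv2.imwrite("pics/w1.png",cv2.resize(im[:,:,::-1][60:400,90:545],(800,598),interpolation=cv2.INTER_CUBIC))
```

```text
[5.70349401e-01 2.10830853e-04 2.45281760e-01] [3.14079996e+00 2.50797843e-03 1.65620026e-01] [ 0.22833226 -0.34946667  0.04026438] 3.2833
[314.93222649 209.38577335] [315.65231452 197.01107113] [([311.6, 218.4, 37.0, 61.1], 0.74)]
```

View pics/w1.png

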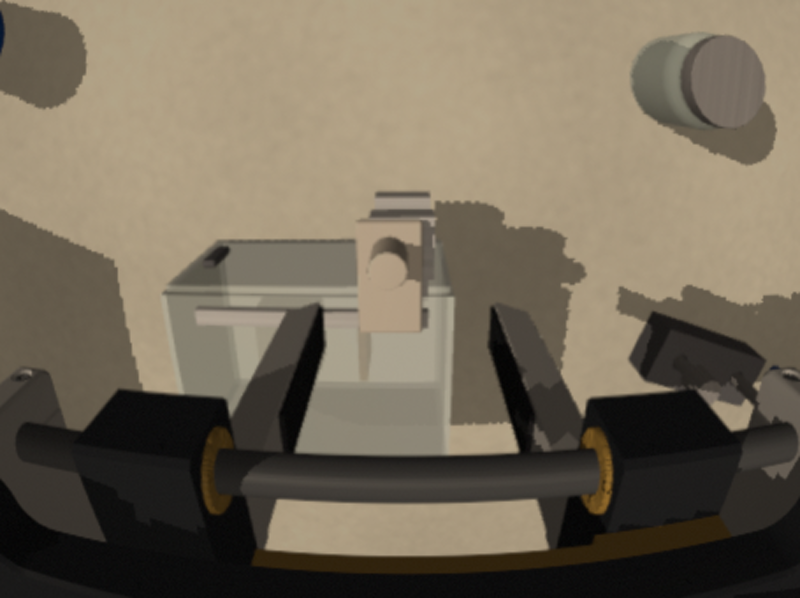

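The wrist view shows the knob top at about (311,215), the bush block beneath it a little to the right (cap slightly off towards +y), and the rail running left; yaw is well aligned.

Run:
```python
from h import *
o=robot.get_obs(); P=watz((310.7,214.7),.158,o); print(P)
R=Ro.from_euler('xyz',o["ee_rot"]).as_matrix(); print(R.T@(np.r_[P[:2],.148]-o["tool_pos"])*10)
a=watz((90+.56875*165,60+.56875*293),.116,o);b=watz((90+.56875*452,60+.56875*296),.116,o);print(a,b,np.arctan2(b[0]-a[0],a[1]-b[1]))
```

```text
[0.56371309 0.00716701 0.158     ]
[-0.04322344 -0.09025007  0.98176556]
[0.51204472 0.14064981 0.116     ] [ 0.54041704 -0.03246333  0.116     ] 0.16245036505518132
```

Request:
{"fn": "servo_tool", "kwargs": {
  "plan": [
    [-0.025,-0.088,0.1,0,0,0,60],
    [-0.025,-0.088,0.4,0,0,0,50],
    [-0.025,-0.088,0.7,0,0,0,50],
    [-0.025,-0.088,0.9,0,0,0,50],
    [-0.025,-0.088,0.97,0,0,0,50],
    [-0.025,-0.088,0.97,0,0,0,50]
  ]
}}

```text
time: 3.88
tool_pos: [0.5641, 0.0077, 0.1475]
ee_rot: [-3.141, 0.004, 0.162]
wrist_force: [0.2, -0.2, -0.1]
width: 0.05
finger_force: 0.0
```

Request:
{"fn": "servo_tool", "kwargs": {
  "plan": [
    [0,0,0,0,0,0,30],
    [0,0,0,0,0,0,15],
    [0,0,0,0,0,0,10],
    [0,0,0,0,0,0,10],
    [0,0,0,0,0,0,10],
    [0,0,0,0,0,0,10],
    [0,0,0,0,0,0,10],
    [0,0,0,0,0,0,10]
  ]
}}

```text
time: 4.55
tool_pos: [0.5667, 0.0092, 0.1507]
ee_rot: [3.14, -0.002, 0.164]
wrist_force: [-0.2, -0.8, 4.7]
width: 0.0194
finger_force: 30.0
```

Request:
{"fn": "servo_tool", "kwargs": {
  "plan": [
    [0,-0.05,0,0,0,0,10],
    [0,-0.1,0,0,0,0,10],
    [0,-0.15,0,0,0,0,10],
    [0,-0.2,0,0,0,0,10],
    [0,-0.25,0,0,0,0,10],
    [0,-0.3,0,0,0,0,10],
    [0,-0.35,0,0,0,0,10],
    [0,-0.4,0,0,0,0,10],
    [0,-0.45,0,0,0,0,10],
    [0,-0.5,0,0,0,0,10],
    [0,-0.55,0,0,0,0,10],
    [0,-0.58,0,0,0,0,10]
  ]
}}

```text
time: 5.55
tool_pos: [0.557, 0.066, 0.1507]
ee_rot: [3.139, -0.002, 0.164]
wrist_force: [0.5, -4.1, 6.8]
width: 0.0193
finger_force: 30.0
```

Request:
{"fn": "servo_tool", "kwargs": {
  "plan": [
    [0,-0.02,0,0,0,0,10],
    [0,-0.04,0,0,0,0,10],
    [0,-0.05,0,0,0,0,10],
    [0,-0.05,0,0,0,0,10]
  ]
}}

```text
time: 5.88
tool_pos: [0.5562, 0.0709, 0.1507]
ee_rot: [3.139, -0.001, 0.164]
wrist_force: [-0.9, -3.8, 6.1]
width: 0.0192
finger_force: 30.0
```

Request:
{"fn": "servo_tool", "kwargs": {
  "plan": [
    [0,-0.01,0,0,0,0,10],
    [0,-0.02,0,0,0,0,10],
    [0,-0.03,0,0,0,0,10],
    [0,-0.03,0,0,0,0,10]
  ]
}}

```text
time: 6.22
tool_pos: [0.5561, 0.0717, 0.1507]
ee_rot: [3.135, -0.001, 0.163]
wrist_force: [0.0, -8.3, 5.4]
width: 0.0196
finger_force: 30.0
```

Request:
{"fn": "servo_tool", "kwargs": {
  "plan": [
    [0,-0.01,0,0,0,0,10],
    [0,-0.02,0,0,0,0,10],
    [0,-0.02,0,0,0,0,10]
  ]
}}

```text
time: 6.47
tool_pos: [0.5561, 0.0718, 0.1507]
ee_rot: [3.131, -0.001, 0.162]
wrist_force: [0.6, -12.4, 5.6]
width: 0.019
finger_force: 30.0
```

Request:
{"fn": "servo_tool", "kwargs": {
  "plan": [
    [0,0.04,0,0,0,0,10],
    [0,0.04,0,0,0,0,40],
    [0,0.04,0,0,0,0,40],
    [0,0.04,0,0,0,0,40],
    [0,0.04,0,0,0,0,40],
    [0,0.04,-0.3,0,0,0,40],
    [0,0.04,-0.6,0,0,0,40],
    [0,0.04,-0.9,0,0,0,40]
  ]
}}

```text
time: 7.13
tool_pos: [0.5548, 0.073, 0.2391]
ee_rot: [-3.141, 0.003, 0.165]
wrist_force: [-0.1, 0.4, 0.2]
width: 0.04
finger_force: 0.0
```

Request:
{"fn": "servo_tool", "kwargs": {
  "plan": [
    [0,0.3,0,0,0,0,94],
    [0,0.65,0,0,0,0,94],
    [0,0.65,0,0,0,0,94],
    [0,0.65,0,0,0,0,94],
    [0,0.65,0,0,0,0,94]
  ]
}}

```text
time: 7.55
tool_pos: [0.5659, 0.009, 0.2386]
ee_rot: [-3.14, 0.001, 0.164]
wrist_force: [-0.0, 0.1, 0.3]
width: 0.07
finger_force: 0.0
```

Run:
```python
from h import *
o=robot.get_obs(); im=robot.snapshot("wrist")
print(o["tool_pos"],o["ee_rot"],o["wrist_force"],o["time"])
print(wproj([.5675,.0028,.12],o),wproj([.5561,.0718,.158],o))
for t in ["upper_bush","lower_bush","cap_knob"]: print(t,[(d["extent"],d["conf"]) for d in robot.find_in(t,"wrist")])
cv2.imwrite("pics/w2.png",cv2.resize(im[:,:,::-1][130:250,230:390],(800,600),interpolation=cv2.INTER_CUBIC))
```

```text
[0.5658691  0.00897697 0.23864862] [-3.14042300e+00  1.46702488e-03  1.64310113e-01] [-0.0173824   0.10273128  0.34612904] 7.55
[328.10972158 198.99843826] [245.9906974  211.64802369]
upper_bush [([276.2, 241.8, 174.5, 154.3], 0.76)]
lower_bush [([274.5, 242.3, 169.8, 150.6], 0.71), ([258.0, 217.6, 35.4, 62.3], 0.17)]
cap_knob [([257.0, 216.9, 41.4, 66.1], 0.74), ([273.8, 243.2, 173.9, 155.7], 0.68)]
```

View pics/w2.png

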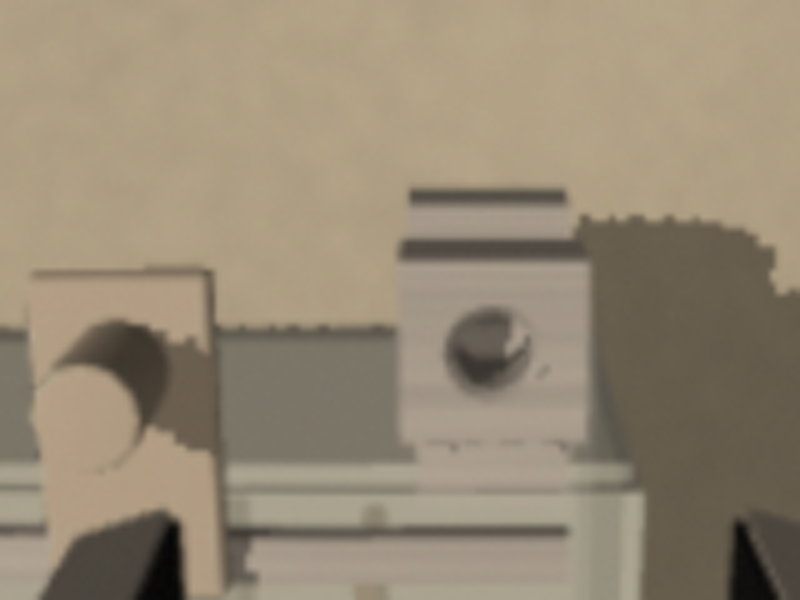

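The hole shows clearly at pixel (327.8,199.8), within a pixel of the predicted hinge axis (0.5675, 0.0028); the cap is at its far stop. On to the pin.

Request:
{"fn": "servo_tool", "kwargs": {
  "plan": [
    [-0.15,0.33,0,0,0,0,60],
    [-0.32,0.66,0,0,0,0,60],
    [-0.485,1.0,0,0,0,0,60],
    [-0.485,1.0,0,0,0,0,60]
  ]
}}

```text
time: 8.08
tool_pos: [0.5332, -0.1027, 0.2395]
ee_rot: [3.138, 0.002, 0.159]
wrist_force: [0.2, 0.7, -0.5]
width: 0.0661
finger_force: 0.0
```

Request:
{"fn": "servo_tool", "kwargs": {
  "plan": [
    [-0.15,0.33,0,0,0,0,60],
    [-0.32,0.66,0,0,0,0,60],
    [-0.485,1.0,0,0,0,0,60],
    [-0.485,1.0,0,0,0,0,60]
  ]
}}

```text
time: 8.42
tool_pos: [0.5017, -0.2092, 0.2392]
ee_rot: [3.139, 0.002, 0.158]
wrist_force: [0.4, -0.5, -0.2]
width: 0.0602
finger_force: 0.0
```

Request:
{"fn": "servo_tool", "kwargs": {
  "plan": [
    [-0.15,0.33,0,0,0,0,60],
    [-0.32,0.66,0,0,0,0,60],
    [-0.485,1.0,0,0,0,0,60],
    [-0.485,1.0,0,0,0,0,60],
    [-0.485,1.0,0,0,0,0,60]
  ]
}}

```text
time: 8.83
tool_pos: [0.4718, -0.3115, 0.239]
ee_rot: [-3.14, -0.0, 0.162]
wrist_force: [-0.7, 0.2, -0.7]
width: 0.0602
finger_force: 0.0
```

Run:
```python
from h import *
o=robot.get_obs(); im=robot.snapshot("wrist")
print(o["tool_pos"],o["ee_rot"],o["wrist_force"],o["time"])
print(wproj([.472,-.315,.143],o))
for t in ["hinge_pin","short_pin"]: print(t,[(d["extent"],d["conf"]) for d in robot.find_in(t,"wrist")])
cv2.imwrite("pics/w3.png",cv2.resize(im[:,:,::-1][100:280,200:440],(800,600),interpolation=cv2.INTER_CUBIC))
```

```text
[ 0.47181735 -0.31147866  0.2390287 ] [-3.14030212e+00 -2.39904228e-05  1.62353766e-01] [-0.66972273  0.2201794  -0.69990958] 8.8333
[325.38072018 207.50153479]
hinge_pin [([401.6, 208.5, 38.3, 48.0], 0.97), ([326.8, 200.6, 29.9, 46.9], 0.71)]
short_pin [([263.2, 171.6, 25.0, 27.9], 0.96), ([26.4, 103.0, 30.0, 52.1], 0.24)]
```

View pics/w3.png

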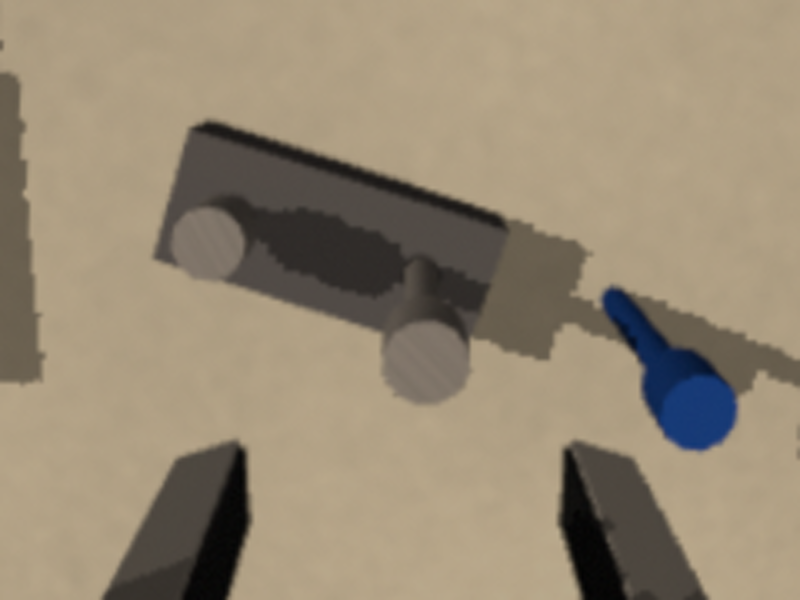

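The wrist view shows the long grey pin's head at about (327.8,208.3), the short pin at upper left and the blue look-alike to the right, leaving room for a 45 mm opening.

Run:
```python
from h import *
o=robot.get_obs(); P=watz((327.8,208.3),.143,o); print(P)
R=Ro.from_euler('xyz',o["ee_rot"]).as_matrix(); print(R.T@(np.r_[P[:2],.133]-o["tool_pos"])*10)
B=watz((200+.3*696,100+.3*412),.143,o); print(R.T@(B-P))
```

```text
[ 0.47232066 -0.31538878  0.143     ]
[-0.01307392  0.05768057  1.0656216 ]
[-1.49835055e-02  7.45714242e-02 -5.50633639e-05]
```

Request:
{"fn": "servo_tool", "kwargs": {
  "plan": [
    [-0.01,0.05,0,0,0,0,45],
    [-0.01,0.05,0.3,0,0,0,45],
    [-0.01,0.05,0.6,0,0,0,45],
    [-0.01,0.05,0.85,0,0,0,45],
    [-0.01,0.05,1.0,0,0,0,45],
    [-0.01,0.05,1.0,0,0,0,45],
    [-0.01,0.05,1.0,0,0,0,45]
  ]
}}

```text
time: 9.57
tool_pos: [0.4717, -0.3154, 0.1389]
ee_rot: [-3.14, 0.001, 0.166]
wrist_force: [-0.3, 0.8, 0.0]
width: 0.0449
finger_force: 0.0
```

Request:
{"fn": "servo_tool", "kwargs": {
  "plan": [
    [0,0,0.06,0,0,0,45],
    [0,0,0.06,0,0,0,35],
    [0,0,0.06,0,0,0,28],
    [0,0,0.06,0,0,0,15],
    [0,0,0.06,0,0,0,15],
    [0,0,0.06,0,0,0,15],
    [0,0,0.06,0,0,0,15],
    [0,0,0.06,0,0,0,15]
  ]
}}

```text
time: 10.23
tool_pos: [0.472, -0.3168, 0.1345]
ee_rot: [3.14, -0.001, 0.164]
wrist_force: [-0.2, -0.1, 3.3]
width: 0.0234
finger_force: 30.0
```

Request:
{"fn": "servo_tool", "kwargs": {
  "plan": [
    [0,0,-0.1,0,0,0,15],
    [0,0,-0.25,0,0,0,15],
    [0,0,-0.4,0,0,0,15],
    [0,0,-0.55,0,0,0,15],
    [0,0,-0.7,0,0,0,15],
    [0,0,-0.85,0,0,0,15],
    [0,0,-1.0,0,0,0,15]
  ]
}}

```text
time: 10.82
tool_pos: [0.4712, -0.3161, 0.234]
ee_rot: [-3.14, 0.001, 0.164]
wrist_force: [-0.7, 0.0, -1.1]
width: 0.0236
finger_force: 30.0
```

Request:
{"fn": "servo_tool", "kwargs": {
  "plan": [
    [0,0,-0.2,0,0,0,15],
    [0,0,-0.4,0,0,0,15],
    [0,0,-0.5,0,0,0,15],
    [0,0,-0.5,0,0,0,15]
  ]
}}

```text
time: 11.15
tool_pos: [0.4723, -0.317, 0.2867]
ee_rot: [3.138, -0.003, 0.164]
wrist_force: [0.0, -0.5, -0.1]
width: 0.0235
finger_force: 30.0
```

Request:
{"fn": "servo_tool", "kwargs": {
  "plan": [
    [0.1,-0.2,0,0,0,0,15],
    [0.2,-0.4,0,0,0,0,15],
    [0.3,-0.6,0,0,0,0,15],
    [0.4,-0.8,0,0,0,0,15],
    [0.49,-1.0,0,0,0,0,15]
  ]
}}

```text
time: 11.57
tool_pos: [0.5032, -0.2085, 0.2815]
ee_rot: [-3.139, 0.003, 0.164]
wrist_force: [0.6, -0.3, -1.1]
width: 0.0227
finger_force: 30.0
```

Request:
{"fn": "servo_tool", "kwargs": {
  "plan": [
    [0.1,-0.2,0,0,0,0,15],
    [0.2,-0.4,0,0,0,0,15],
    [0.3,-0.6,0,0,0,0,15],
    [0.4,-0.8,0,0,0,0,15],
    [0.49,-1.0,0,0,0,0,15]
  ]
}}

```text
time: 11.98
tool_pos: [0.5352, -0.1018, 0.2815]
ee_rot: [-3.14, 0.003, 0.164]
wrist_force: [0.1, -0.4, -0.7]
width: 0.0234
finger_force: 30.0
```

Request:
{"fn": "servo_tool", "kwargs": {
  "plan": [
    [0.1,-0.2,0,0,0,0,15],
    [0.2,-0.4,0,0,0,0,15],
    [0.3,-0.6,0,0,0,0,15],
    [0.4,-0.8,0,0,0,0,15],
    [0.49,-1.0,0,0,0,0,15],
    [0.49,-1.0,0,0,0,0,15],
    [0.49,-1.0,0,0,0,0,15],
    [0.49,-1.0,0,0,0,0,15]
  ]
}}

```text
time: 12.65
tool_pos: [0.5671, 0.0032, 0.2822]
ee_rot: [3.141, 0.002, 0.164]
wrist_force: [-0.5, -1.2, -1.5]
width: 0.0235
finger_force: 30.0
```

Run:
```python
from h import *
os=[robot.get_obs()]; w=robot.snapshot("wrist"); os.append(robot.get_obs()); s=robot.snapshot("scene")
for o in os: print(o["tool_pos"],o["ee_rot"],o["wrist_force"],o["time"],o["finger_force"])
A=np.array([.5675,.0028,0]); z=o["tool_pos"][2]-.124
print("hole",wproj(A+[0,0,.12],o),"tip@tcp",wproj(np.r_[o["tool_pos"][:2],z],o), "head",wproj(np.r_[o["tool_pos"][:2],z+.133],o))
p=robot.camera_params("scene")
for P in [A+[0,0,.12],np.r_[o["tool_pos"][:2],z],np.r_[o["tool_pos"][:2],z+.105]]: print(cv2.projectPoints(P.reshape(1,3),np.array(p["rvec"]),np.array(p["tvec"]),np.array(p["camera_matrix"]),None)[0].ravel())
a=cv2.resize(w[:,:,::-1][100:240,260:390],None,fx=4,fy=4,interpolation=cv2.INTER_CUBIC)
b=cv2.resize(s[:,:,::-1][130:220,280:340],None,fx=6,fy=6,interpolation=cv2.INTER_CUBIC)
b=cv2.copyMakeBorder(b,0,20,0,0,0)[:,:280] if 0 else cv2.resize(s[:,:,::-1][130:222,290:336],None,fx=6,fy=6,interpolation=cv2.INTER_CUBIC)[:560-0]
b=cv2.copyMakeBorder(b,0,560-b.shape[0],0,4,0,value=0) if b.shape[0]<560 else b
cv2.imwrite("pics/w4.png",np.hstack([a,b])); print(a.shape,b.shape)
```

```text
[0.56705532 0.00316912 0.28222459] [3.14142025e+00 2.39547050e-03 1.64171207e-01] [-0.50225734 -1.17732793 -1.4611032 ] 12.65 29.999688863754272
[0.56709545 0.00278309 0.28259734] [3.14137252e+00 1.75024839e-03 1.63341841e-01] [-0.14234132  0.47733143 -1.40088907] 12.7 29.999738037586212
hole [321.22249424 187.70433344] tip@tcp [321.19478516 197.99609428] head [321.30824165 264.40219778]
[312.3402417  194.26244332]
[311.97956466 183.61899133]
[311.21058159 152.75628132]
(560, 520, 3) (560, 280, 3)
```

View pics/w4.png

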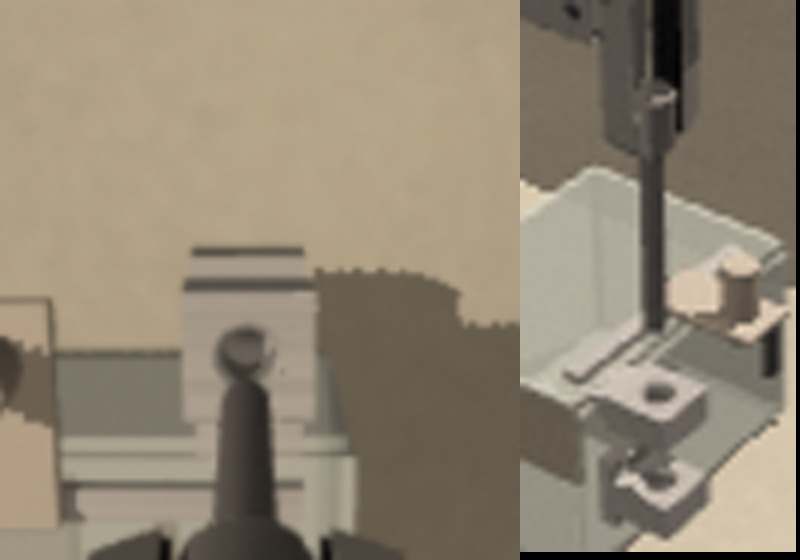

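Wrist view: hole at (321.5,188) and pin tip at about (321.3,198), both within half a pixel of the predictions for the hinge axis, so the pin is aligned; the scene view agrees. Lowering gently.

Request:
{"fn": "servo_tool", "kwargs": {
  "plan": [
    [0,0,0.1,0,0,0,15],
    [0,0,0.2,0,0,0,15],
    [0,0,0.28,0,0,0,15],
    [0,0,0.34,0,0,0,15],
    [0,0,0.38,0,0,0,15],
    [0,0,0.4,0,0,0,15],
    [0,0,0.4,0,0,0,15]
  ]
}}

```text
time: 13.33
tool_pos: [0.5673, 0.0036, 0.2427]
ee_rot: [-3.141, 0.001, 0.164]
wrist_force: [0.4, 0.1, -1.3]
width: 0.0235
finger_force: 30.0
```

Request:
{"fn": "servo_tool", "kwargs": {
  "plan": [
    [0,0,0.02,0,0,0,15],
    [0,0,0.04,0,0,0,15],
    [0,0,0.06,0,0,0,15],
    [0,0,0.06,0,0,0,15]
  ]
}}

```text
time: 13.67
tool_pos: [0.5675, 0.0036, 0.2372]
ee_rot: [3.142, 0.0, 0.164]
wrist_force: [0.5, -0.7, -1.6]
width: 0.0235
finger_force: 30.0
```

Run:
```python
from h import *
w=robot.snapshot("wrist");o=robot.get_obs();  s=robot.snapshot("scene")
print(o["tool_pos"],o["ee_rot"],o["wrist_force"],o["wrist_torque"])
print("hole",wproj([.5675,.0028,.12],o))
a=cv2.resize(w[:,:,::-1][130:240,260:390],None,fx=4,fy=4,interpolation=cv2.INTER_CUBIC)
b=cv2.resize(s[:,:,::-1][150:223,290:336],None,fx=6,fy=6,interpolation=cv2.INTER_CUBIC)
b=cv2.copyMakeBorder(b,0,2,0,0,0)
cv2.imwrite("pics/w5.png",np.hstack([a,b[:440]]))
```

```text
[0.56747754 0.0035834  0.23731541] [3.14157244e+00 2.42679078e-04 1.64237000e-01] [ 0.19430867  0.13644065 -1.19591545] [ 0.05279416  0.03553196 -0.0569496 ]
hole [322.04937031 200.26144131]
```

View pics/w5.png

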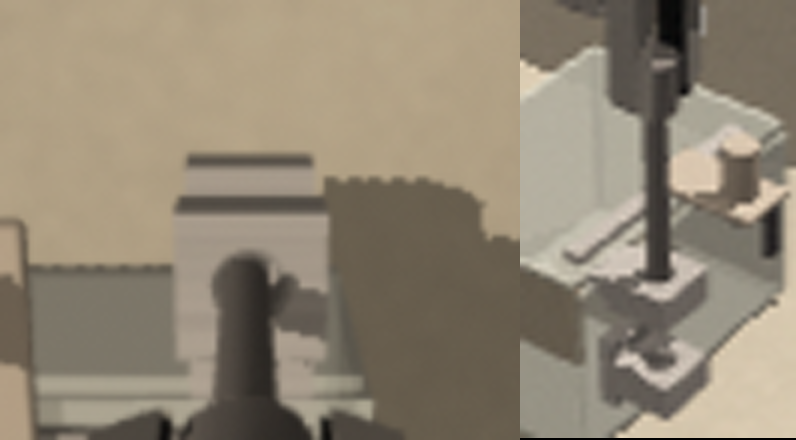

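The tip is inside the upper bush's mouth, centred in both views, with no contact force. Continuing down.

Request:
{"fn": "servo_tool", "kwargs": {
  "plan": [
    [0,0,0.05,0,0,0,15],
    [0,0,0.1,0,0,0,15],
    [0,0,0.15,0,0,0,15],
    [0,0,0.2,0,0,0,15],
    [0,0,0.25,0,0,0,15],
    [0,0,0.3,0,0,0,15],
    [0,0,0.35,0,0,0,15],
    [0,0,0.4,0,0,0,15],
    [0,0,0.4,0,0,0,15]
  ]
}}

```text
time: 14.52
tool_pos: [0.5669, 0.0036, 0.1958]
ee_rot: [-3.141, 0.002, 0.164]
wrist_force: [0.4, -0.9, -1.1]
width: 0.0235
finger_force: 30.0
```

Request:
{"fn": "servo_tool", "kwargs": {
  "plan": [
    [0,0,0.03,0,0,0,15],
    [0,0,0.06,0,0,0,15],
    [0,0,0.09,0,0,0,15],
    [0,0,0.12,0,0,0,15],
    [0,0,0.12,0,0,0,15]
  ]
}}

```text
time: 14.93
tool_pos: [0.5672, 0.0036, 0.1846]
ee_rot: [-3.141, 0.001, 0.164]
wrist_force: [0.3, -0.2, -1.5]
width: 0.0235
finger_force: 30.0
```

Request:
{"fn": "servo_tool", "kwargs": {
  "plan": [
    [0,0,0.04,0,0,0,15],
    [0,0,0.08,0,0,0,15],
    [0,0,0.12,0,0,0,15],
    [0,0,0.16,0,0,0,15],
    [0,0,0.2,0,0,0,15],
    [0,0,0.24,0,0,0,15],
    [0,0,0.28,0,0,0,15],
    [0,0,0.3,0,0,0,15],
    [0,0,0.3,0,0,0,15],
    [0,0,0.3,0,0,0,15],
    [0,0,0.3,0,0,0,15]
  ]
}}

```text
time: 15.85
tool_pos: [0.5677, 0.0036, 0.1557]
ee_rot: [3.141, -0.0, 0.164]
wrist_force: [0.2, -0.5, -1.0]
width: 0.0235
finger_force: 30.0
```

Run:
```python
from h import *
w=robot.snapshot("wrist");  s=robot.snapshot("scene")
for i in range(3):
    robot.snapshot("top"); o=robot.get_obs(); print(o["tool_pos"],o["ee_rot"],o["wrist_force"],o["wrist_torque"])
a=cv2.resize(w[:,:,::-1][150:260,260:390],None,fx=4,fy=4,interpolation=cv2.INTER_CUBIC)
b=cv2.resize(s[:,:,::-1][155:228,290:336],None,fx=6,fy=6,interpolation=cv2.INTER_CUBIC)
b=cv2.copyMakeBorder(b,0,2,0,0,0)
cv2.imwrite("pics/w6.png",np.hstack([a,b[:440]]))
```

```text
[0.56772161 0.00351857 0.15582314] [ 3.14132927e+00 -6.25305786e-04  1.64224365e-01] [ 0.02684689  0.11762528 -0.9472524 ] [-0.00120781 -0.012207    0.02226095]
[0.56770038 0.00352897 0.15578895] [ 3.14137246e+00 -5.70733442e-04  1.64259873e-01] [ 0.06974853  0.0247093  -1.42147485] [ 0.00554633  0.01247059 -0.01435572]
[0.56765873 0.0035427  0.15570991] [ 3.14140221e+00 -4.45572272e-04  1.64236696e-01] [-0.94077292  0.1466134  -1.39025813] [ 0.01753867  0.00166776 -0.06625211]
```

View pics/w6.png

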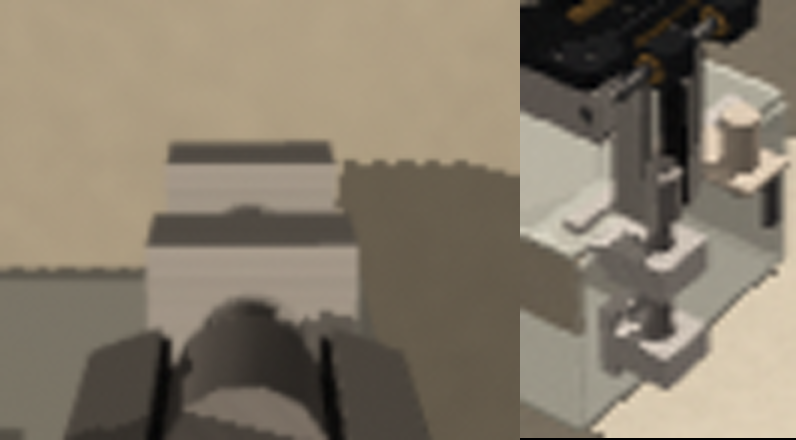

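The pin passes through both bushes, with its head about 16 mm above the upper one. The wrist carries only the pin's weight, and the cap is at its stop.

```bash
python3 -c "
from bench import robot
print(robot.close_job())"
```

```text
the job is handed in; nothing more can be done
None
```

The job is handed in, verdict not shown: the cap is at its far stop, and the gripper holds the long pin through both bushes, head about 16 mm clear by the arm's reading, with no side load; the short pin, jar and canister weren't touched.

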